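Put up the carrying handle of the loaded sample carrier

ROBOT

A 7-joint arm with a two-finger parallel gripper is mounted at the origin on a cart in front of the work surface, level with it; the furniture and walls round the work are solid. World frame = base frame: x ahead of the robot, y to its left, z up, the work surface at z = 0. Lengths are in m, angles in rad, forces in N, time in s.
With the tool pointing down it reaches from about 0.425 to 0.875 m from the base axis. Payload 8.4 kg.
Tool frame: the origin (TCP) lies at the very end of the fingers, on their centre line; the grasp point (between the pads) lies 19 mm behind it; z points along the fingers, y is the line along which they close (so a half turn about z gives the same grasp; the last joint's range is limited). The gripper opens to 87 mm and grips with 3 to 60 N. Pads are 19 mm wide; open, the fingers measure 117 mm over their backs; the gripper's body (75 mm by 190 mm) begins 51 mm behind the grasp point.
Start: joints at [-1.375, 0.333, 0.04, 1.465, -0.013, 1.343, -0.059], TCP at [0.189, 0.622, 0.223] pointing down, gripper open.
Joint ranges: [-2.58, 2.58], [-0.38, 2.09], [-1.3, 1.39], [0.25, 2.4], [-1.5, 4.64], [0.08, 2.09], [-2.65, 2.65]. Speed limits (rad/s): [2.22, 2.22, 2.79, 2.79, 3.14, 3.14, 3.14].

INTERFACE

Orientations are given as [roll, pitch, yaw] about the fixed x, y, z axes, in that order (R = Rz(yaw) Ry(pitch) Rx(roll)).
In Python, from bench import manip gives the robot as it stands.
- The arm moves only by the tool jog_arm, called in YAML: its name, and indented under it one key for each argument. Schema: {"type":"object","properties":{"rows":{"type":"array","items":{"type":"array","items":{"type":"number"},"minItems":5,"maxItems":5},"minItems":1,"maxItems":20},"only":{"type":"string"},"quiet":{"type":"boolean"},"lines":{"type":"string"}},"required":["rows"],"additionalProperties":false}. rows is a list of rows, 1 to 20 of them, each of 5 numbers: dx, dy, dz in shares of the most that a row can go, 1 being 50 mm, then a turn about the tool's z in parts of the range, where 1.0 means 4 rad, then the finger opening in m; each row shifts and turns the commanded pose from where the row before left it, along the tool's axes as they then stand; what a row does not reach is not made up. A row lasts 1/10 s, in which the tool goes at most 0.05 m and 0.15 rad, less where a joint would pass 70% of its speed; a pose out of reach is approached as far as the arm can. The fingers move at their own pace and stop on an object; the grip force is fixed at half the most. Time passes only in rows, so rows that do not move let the fingers close. The tool returns the time, the measured TCP pose, the force, the opening and the grip force at its end. only (a regular expression) keeps the lines of the reply that match it, lines (a string "A,B") keeps lines A to B, and quiet returns only ok. No shift or turn number may pass 1 either way. Input that does not fit is refused with a message, and nothing moves.
- manip.get_obs(): the state, without advancing time (a new reading comes with each control period).
- manip.get_image(name): name is "scene" or "top"; returns a dict with "frame" (420x560x3 uint8, blue, green, red), "fx", "fy", "cx", "cy" (pixels), "R" (3x3) and "t" (3): a world point X has camera coordinates R X + t. Camera axes: x right, y down, z forward; pixel columns grow to the right and rows downward; lengths in m; the calibration is good to about 2 mm. A picture is of the moment at which its call begins. There is no depth.
- manip.finish_job(): hands the job in; it is judged then, once.
The state is a dict: "time_s": time; "joints": joint angles; "qvel": joint speeds; "joint_efforts": joint torques, N m; "position": TCP position; "eef_rot": TCP orientation; "wrist_force": force on the tool from outside, world axes, zero at the start; "wrist_torque": the same for the moment, N m; "finger_gap": finger opening in m; "gripper_force": force on a finger pad.
Only numpy, scipy, OpenCV 4.12 (cv2) and the standard library are available. Lean on these libraries where they do the work, as an engineer would, in place of code of your own. Each camera call takes 0.05 s, during which the arm holds its last target. There are 200 camera calls.

TASK

Two identical open carriers with folded blue handles stand on the trolley; one holds the rack of blood tubes and must go to the laboratory, the other holds only a swab carton. Swing the handle of the carrier with the tubes up until it clicks home upright and stays there by itself, and leave the other handle folded. Do not tip the carriers, push them out of place or disturb the other things on the trolley.

Things in the scene. Friction and masses are not known exactly. Their poses are not given: they have to be found in the camera images.
- carrier_a: Off-white open carrier, grey foot, loose, about 1.5 kg, 208 x 146 x 110 mm (x, y, z) over the rim. Long walls' outsides at y = +-65 mm, rim (z 104 to 110) out to y = +-73. Origin: centre of the underside; z up, x along the length, parallel to the handle's hinge; the handle is folded down on the +y side. Inner floor at z = 20 mm.
- carrier_b: The second carrier, identical in every way to carrier_a, same frame: its handle is folded down on its own +y side.
- handle_a (a joint): Angle of carrier_a's blue handle (rad): 0 = folded on its stop, arms to the carrier's +y and 13 degrees below level; grows as it swings up; 1.80 = upright on its end stop. Stays where left (pivot friction 0.045 N m). Two orange spring buttons stop it about 17 degrees before upright; about 3 N at the bar pushes it over them, and over the last 5 degrees they snap it home and hold it.
- handle_b (a joint): The same for carrier_b's handle.
- grip_a (a point): Middle of the axis of carrier_a's handle bar; moves with the handle. Bar along carrier x, axis 92 mm from the hinge axis, on arms outside the end walls (x = +-107 to 113 mm); middle 130 mm is a black sleeve 21 to 22 mm thick. Folded: about 71 mm above the trolley, 6 mm beyond the rim seen from above (no room for a finger there), free below and outside.
- grip_b (a point): The same point on carrier_b's handle bar. On both carriers a folded bar must be lifted from underneath: pushed level towards the carrier it only jams and tips the carrier.
- hinge_a (a point): Point on carrier_a's hinge axis midway between the arms, 92 mm above the carrier's origin; fixed to the carrier; axes as the carrier's.
- hinge_b (a point): The same point on carrier_b.
- sample_rack: Blue tube rack 55 x 102 x 56 mm with six capped blood tubes fixed in it (tops 91 mm above its origin); stands loose inside one of the carriers. Origin: centre of the underside.
- swab_carton: White and orange carton 55 x 50 x 62 mm standing loose inside the other carrier. Origin: centre of the underside.
- ward_handset: Black handset 80 x 166 x 14 mm lying loose between the carriers. Origin: centre of the underside, long along its y.
- rub_bottle: White pump bottle, 60 mm across and 151 mm tall, standing loose at the back right. Origin: centre of the underside.

How it is judged:
At the end, for the whole second after the job is handed in: The handle of the carrier that holds the tube rack is seated in its upright detent (joint above 1.75 rad), the other handle is still folded (below 0.35 rad), both carriers stand level (within 0.06 rad) and at rest, and the rack stands upright in its carrier (within 0.1 rad, and 60 mm of its middle) (((horizontal distance between sample_rack and carrier_a below 0.06 m and value of joint handle_a above 1.75 rad and value of joint handle_b below 0.35 rad) or (horizontal distance between sample_rack and carrier_b below 0.06 m and value of joint handle_b above 1.75 rad and value of joint handle_a below 0.35 rad)) and angle between each of carrier_a, carrier_b's own z axis and vertical below 0.06 rad and angle between sample_rack's own z axis and vertical below 0.1 rad and linear speed of each of carrier_a, carrier_b below 0.02 m/s); the robot touches nothing.
It fails at once if a carrier is pushed more than 40 mm out of place (distance of any of carrier_a, carrier_b from where it was at the start of the episode above 0.04 m).
It fails at once if a carrier is tipped by more than 0.25 rad (angle between any of carrier_a, carrier_b's own z axis and vertical above 0.25 rad).
It fails at once if the handle of the carrier without the tubes is swung up by more than 0.6 rad ((horizontal distance between swab_carton and carrier_a below 0.06 m and value of joint handle_a above 0.6 rad) or (horizontal distance between swab_carton and carrier_b below 0.06 m and value of joint handle_b above 0.6 rad)).
It fails at once if the handset or the pump bottle is moved by more than 30 mm (distance of any of ward_handset, rub_bottle from where it was at the start of the episode above 0.03 m).
It also fails if it takes over 37 s, if anything falls off the work surface, if the arm or the gripper's body presses on something with over 40 N, if the wrist force passes 120 N, or if a joint passes its speed limit or range.

## Working session

There is one attempt and no reset: what is moved stays moved. The work goes in short steps, Python scripts to look and compute and a tool call to move; the robot and the scene stay as the last step left them, time stands still between calls to the robot, and variables do not carry over. Pictures are saved under pics/ and viewed, at most 10 in all, crops included, and the job is handed in when it is done.

```bash
mkdir -p pics; ls
```

Run:
```python
from bench import manip
import cv2,numpy as np
for n in("scene","top"):
    d=manip.get_image(n);cv2.imwrite(f"pics/{n}0.png",d["frame"]);np.savez(f"{n}0.npz",**d)
    print(n,d["fx"],d["fy"],d["cx"],d["cy"],d["R"].round(3).tolist(),d["t"].round(3))
o=manip.get_obs();print(o)
```

```text
bench.py
pics
scene 471.16892742771495 471.16892742771495 282.777713333891 204.16998833807656 [[0.852, -0.523, -0.011], [-0.284, -0.445, -0.849], [0.439, 0.727, -0.528]] [-0.48   0.222  1.084]
top 394.51508535276076 394.51508535276076 280.94474439857714 212.5895677399595 [[0.019, -1.0, -0.003], [-0.998, -0.019, -0.053], [0.053, 0.004, -0.999]] [-0.008  0.579  1.055]
{'time_s': 0.1, 'joints': array([-1.37517388,  0.33386216,  0.03985577,  1.46617522, -0.01337844,
        1.34332504, -0.05848967]), 'qvel': array([-0.0001918 , -0.00160509, -0.00064397, -0.00526364,  0.00047647,
       -0.00086489,  0.00268517]), 'joint_efforts': array([ 2.98259503e-03, -6.57817268e+01,  1.33913755e+00, -4.04716837e+01,
       -5.98266721e-02,  4.07888799e-02,  7.54605594e-05]), 'position': array([0.1887672 , 0.62153488, 0.22173755]), 'eef_rot': array([-3.14009286e+00,  1.16060866e-04,  2.84678658e+00]), 'wrist_force': array([-0.25768125,  0.20399645,  0.06817575]), 'wrist_torque': array([-0.00588408,  0.03376773, -0.01588021]), 'gripper_force': 0.0, 'finger_gap': 0.08688663058847336}
```

View pics/scene0.png

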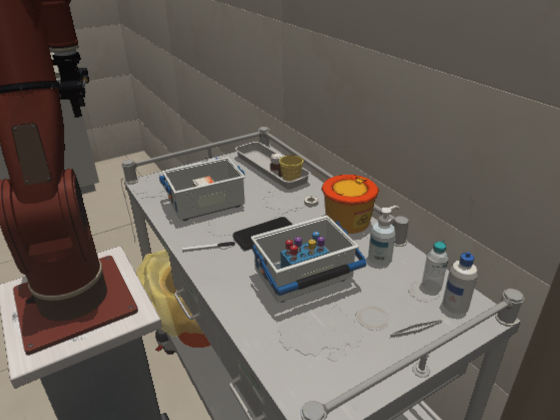

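View pics/top0.png

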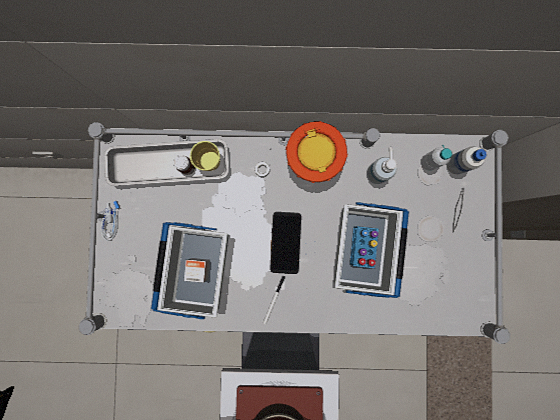

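The tube rack is in the right-hand carrier (top view about (370,250)). Its handle is folded towards image right (world -y), with the black sleeve at (402,258). The other carrier, at (193,270), holds the carton. I'll zoom in on the tube carrier in both views.

Run:
```python
import cv2
a=cv2.imread("pics/top0.png")[195:305,325:425];b=cv2.imread("pics/scene0.png")[210:310,240:375]
cv2.imwrite("pics/t1.png",cv2.resize(a,None,fx=5.4,fy=5.4,interpolation=2));cv2.imwrite("pics/s1.png",cv2.resize(b,None,fx=5.5,fy=5.5,interpolation=2))
```

```text
(no output)
```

View pics/t1.png

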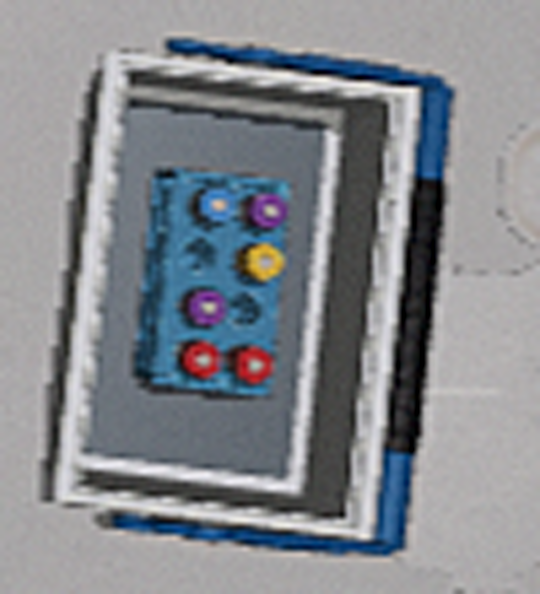

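View pics/s1.png

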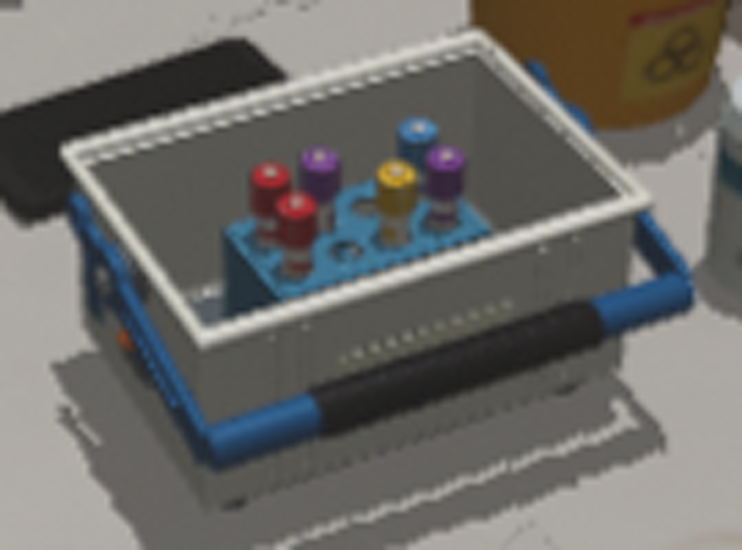

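The zoomed views give matching rim corners: top crop (105,52), (420,88), (370,540), (55,500). The scene crop has them at (480,32), (652,203), (207,345), (65,150). The sleeve ends are at about (590,325) and (322,405) in the scene crop. Next I triangulate.

Create h.py:
```python
import numpy as np,cv2
from scipy.optimize import least_squares
C={n:dict(np.load(n+"0.npz")) for n in("scene","top")}
def K(d): return np.array([[d["fx"],0,d["cx"]],[0,d["fy"],d["cy"]],[0,0,1]],float)
def P(n): d=C[n];return K(d)@np.c_[d["R"],d["t"]]
def proj(n,X): q=np.c_[X,np.ones(len(X))]@P(n).T;return q[:,:2]/q[:,2:]
def tri(a,b): X=cv2.triangulatePoints(P("top"),P("scene"),np.array(a,float).T,np.array(b,float).T);return (X[:3]/X[3]).T
```

Run:
```python
from h import *
f=lambda p,s,o:(np.array(p,float)+.5)/s-.5+o
tt=f([(105,52),(420,88),(370,540),(55,500),(420,180),(394,450)],5.4,np.array([325,195]))
ss=f([(480,32),(652,203),(207,345),(65,150),(598,330),(320,405)],5.5,np.array([240,210]))
X=tri(tt,ss);print(X.round(4))
# model: corners in carrier frame, yaw~pi
c=np.array([(-104,-73,110),(-104,73,110),(104,73,110),(104,-73,110)])/1e3
def W(q,c):
    s,k=np.sin(q[2]),np.cos(q[2]);return c@np.array([[k,-s,0],[s,k,0],[0,0,1]]).T+[q[0],q[1],q[3]]
r=lambda q:np.r_[(proj("top",W(q,c))-tt[:4]).ravel(),(proj("scene",W(q,c))-ss[:4]).ravel()]
s=least_squares(r,[.45,-.25,3.1,0]);print(s.x,s.fun.round(1))
# bar
b=lambda g:np.array([(-65,g[0],g[1]),(65,g[0],g[1])])
g=least_squares(lambda g:(proj("scene",W(s.x,b(g)))-ss[4:]).ravel(),[.079,.071]);print(g.x,g.fun)
g0=np.array([.079,.071]);print("bar nominal",W(s.x,b(g0)),proj("scene",W(s.x,b(g0)))-ss[4:],proj("top",W(s.x,b(g0)))-tt[4:])
d=C["top"];print(-C["scene"]["R"].T@C["scene"]["t"])
```

```text
[[ 0.5986 -0.1534  0.1079]
 [ 0.5831 -0.2966  0.1086]
 [ 0.3798 -0.2757  0.1093]
 [ 0.3949 -0.1331  0.1084]
 [ 0.5444 -0.3108  0.0679]
 [ 0.4177 -0.2964  0.0766]]
[ 4.89281608e-01 -2.14438293e-01  3.03982976e+00 -1.86574051e-03] [-0.2 -0.9  0.1 -0.5  0.5 -0.  -0.5  0.1  0.  -0.4  1.3  0.  -0.9  0.9
 -1.5 -0.1]
[0.96283802 0.88015539] [1114.82294772 -376.48359167 1141.19094267 -384.03830585]
bar nominal [[ 65.14498674  -6.89620717   0.06913426]
 [-64.18247432   6.31014798   0.06913426]] [[1054.74472841 -357.37956473]
 [1205.65316619 -404.61508061]] [[   602.56922698  -5740.37969371]
 [  1117.12710777 -10615.19150466]]
[-0.00472289 -0.93982107  0.7554539 ]
```

Run:
```python
from h import *
q=[.4893,-.2144,3.0398]
def W(c):
    c=np.atleast_2d(np.array(c,float))/1e3;s,k=np.sin(q[2]),np.cos(q[2]);return c@np.array([[k,-s,0],[s,k,0],[0,0,1]]).T+[q[0],q[1],0]
def zz(n,o,s,c): return ((proj(n,W(c))-o+.5)*s-.5).round(0).tolist()
for x in(-110,110):
  c=[(x,0,92),(x,89.6,71),(x,-20,96.6),(x,-45,102),(x,-30,92),(x,-45,92)]
  print(x,"T",zz("top",np.array([325,195]),5.4,c),"S",zz("scene",np.array([240,210]),5.5,c))
# world pts for tubes: back-project top view at z=.11
```

Run:
```python
import cv2
a=cv2.imread("pics/scene0.png")[235:300,245:285];b=cv2.imread("pics/scene0.png")[215:270,325:372]
import numpy as np
r=lambda i:cv2.resize(i,(390,590),interpolation=2)
cv2.imwrite("pics/s2.png",np.hstack([r(a),r(b)]))
```

```text
-110 T [[256.0, 56.0], [433.0, 82.0], [215.0, 50.0], [164.0, 42.0], [192.0, 48.0], [160.0, 44.0]] S [[575.0, 139.0], [687.0, 292.0], [551.0, 107.0], [523.0, 68.0], [539.0, 104.0], [522.0, 87.0]]
110 T [[204.0, 528.0], [384.0, 545.0], [162.0, 524.0], [110.0, 519.0], [139.0, 520.0], [107.0, 516.0]] S [[113.0, 280.0], [208.0, 454.0], [94.0, 244.0], [70.0, 200.0], [85.0, 239.0], [71.0, 220.0]]
```

View pics/s2.png

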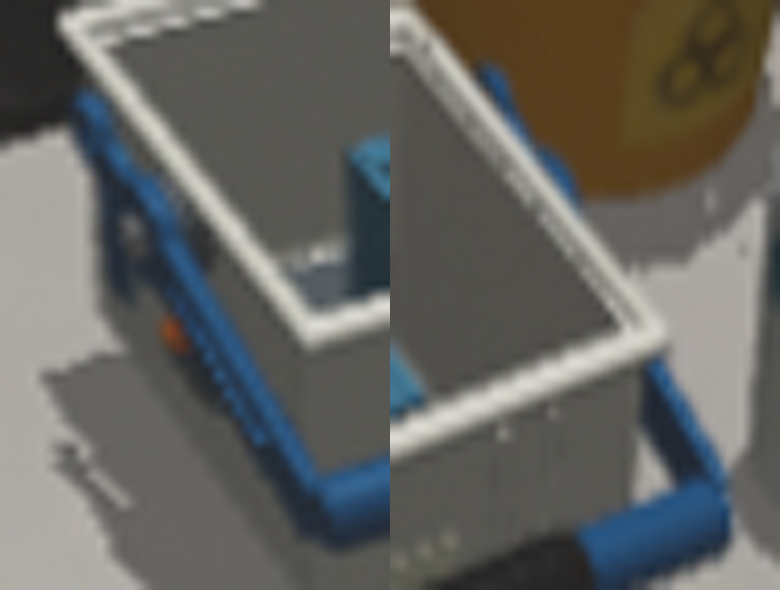

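The arms have short blue tails past the hinge: scene tip about (254,246), top view about (356,203). This matches the model at y≈-45, z≈102. Pressing a tail down with closed fingers lifts the bar, so next I check clearances.

Add to h.py:
```python
q=[.4893,-.2144,3.0398]
def W(c):
    c=np.atleast_2d(np.array(c,float))/1e3;s,k=np.sin(q[2]),np.cos(q[2]);return c@np.array([[k,-s,0],[s,k,0],[0,0,1]]).T+[q[0],q[1],0]
```

Run:
```python
from h import *
w=W([(-117,-36,101),(117,-36,101),(0,89.6,71),(0,80,138),(0,0,184)]);print(w.round(4),np.hypot(w[:,0],w[:,1]).round(3))
# bin lid centre, bottle nozzle/cap, tail tips
print("bin,bottle,tails",tri([(317,150),(385,160),(325+168/5.4,195+44/5.4),(325+110/5.4,195+519/5.4)],[(350,188),(386,213),(240+533/5.5,210+66/5.5),(240+76/5.5,210+196/5.5)]).round(3))
# ray heights for bin extents at z=.12 in top
d=C["top"]
for z in(.1,.13):
  for p in[(287,150),(347,150),(317,181)]:
    r=d["R"].T@np.linalg.inv(K(d))@[*p,1];c=-d["R"].T@d["t"];print(z,p,(c+r*(z-c[2])/r[2]).round(3))
```

```text
[[ 0.6094 -0.1905  0.101 ]
 [ 0.3766 -0.1667  0.101 ]
 [ 0.4802 -0.3035  0.071 ]
 [ 0.4812 -0.294   0.138 ]
 [ 0.4893 -0.2144  0.184 ]] [0.638 0.412 0.568 0.564 0.534]
bin,bottle,tails [[ 0.73  -0.083  0.112]
 [ 0.706 -0.248  0.129]
 [ 0.604 -0.185  0.104]
 [ 0.386 -0.16   0.104]]
0.1 (287, 150) [ 0.733 -0.009  0.1  ]
0.1 (347, 150) [ 0.736 -0.16   0.1  ]
0.1 (317, 181) [ 0.656 -0.086  0.1  ]
0.13 (287, 150) [ 0.726 -0.009  0.13 ]
0.13 (347, 150) [ 0.729 -0.155  0.13 ]
0.13 (317, 181) [ 0.652 -0.083  0.13 ]
```

The manual's scale: shifts go in shares of 50 mm and turns go in shares of 4 rad. Converting my numbers, -0.04 m is -0.8, -0.026 m is -0.52, -0.093 rad / 4 = -0.0233.

jog_arm:
  rows:
    - [0, 0, 0, -0.025, 0]
    - [0, 0, 0, -0.0233, 0]
    - [-0.52, -0.8, 0, 0, 0]
    - [-0.52, -0.8, 0, 0, 0]
    - [-0.52, -0.8, 0, 0, 0]
    - [-0.52, -0.8, 0, 0, 0]
    - [-0.52, -0.8, 0, 0, 0]
    - [-0.52, -0.8, 0, 0, 0]
    - [-0.52, -0.8, 0, 0, 0]
    - [-0.52, -0.8, 0, 0, 0]
    - [-0.52, -0.8, 0, 0, 0]
    - [-0.52, -0.8, 0, 0, 0]
    - [-0.52, -0.8, 0, 0, 0]
    - [-0.52, -0.8, 0, 0, 0]
    - [-0.52, -0.8, 0, 0, 0]
    - [-0.52, -0.8, 0, 0, 0]
    - [-0.52, -0.8, 0, 0, 0]
    - [-0.52, -0.8, 0, 0, 0]
    - [-0.52, -0.8, 0, 0, 0]
    - [0, 0, 0, 0, 0]

```text
time_s: 2.1
position: [0.5601, -0.1064, 0.2222]
eef_rot: [-3.137, 0.0, 3.032]
wrist_force: [-0.4, -0.0, 0.6]
finger_gap: 0.0005
gripper_force: 0.0
```

Scaled: -0.04 m is -0.8, -0.0387 m is -0.774, -0.008 rad / 4 = -0.002.

jog_arm:
  rows:
    - [-0.6, -0.8, 0, -0.002, 0]
    - [-0.572, -0.774, 0, 0, 0]
    - [0, 0, 0.8, 0, 0]
    - [0, 0, 0.8, 0, 0]
    - [0, 0, 0.4, 0, 0]
    - [0, 0, 0, 0, 0]
    - [0, 0, 0, 0, 0]

```text
time_s: 2.8
position: [0.6102, -0.1834, 0.1231]
eef_rot: [-3.141, -0.0, 3.048]
wrist_force: [-0.6, -0.6, 0.1]
finger_gap: 0.0
gripper_force: 0.0
```

Run:
```python
from h import *
from bench import manip
o=manip.get_obs();print(o["position"],o["eef_rot"])
p=(o["position"][:2]-q[:2]);s,k=np.sin(q[2]),np.cos(q[2]);print("carrier",k*p[0]+s*p[1],-s*p[0]+k*p[1])
i=[cv2.resize(manip.get_image(n)["frame"][b:b+130,a:a+130],(400,400),interpolation=2) for n,a,b in(("top",310,165),("scene",275,170))]
cv2.imwrite("pics/p3.png",np.hstack(i))
```

```text
[ 0.61017069 -0.18342949  0.12307209] [-3.14139466e+00 -2.09510584e-04  3.04790014e+00]
carrier -0.11709788927070677 -0.043092707581009665
```

View pics/p3.png

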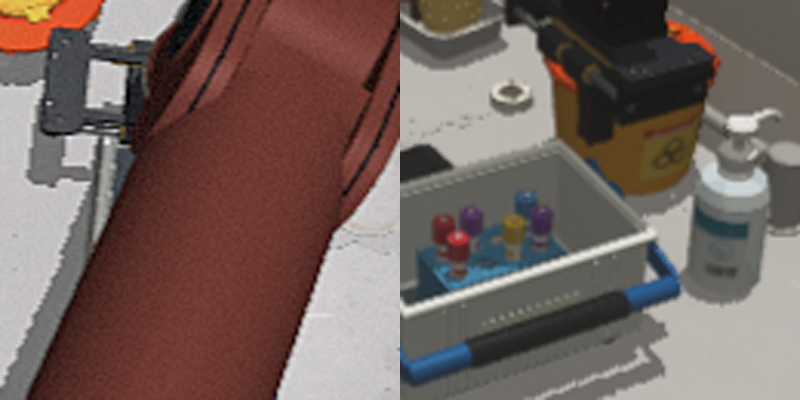

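The fingertips (right panel (600,135)) hang just above the far tail and clear the bin. I'll press down gently.

Scaled: 0.008 m is 0.16, -0.005 m is -0.1.

jog_arm:
  rows:
    - [0, -0.1, 0.16, 0, 0]
    - [0, 0, 0.16, 0, 0]
    - [0, 0, 0.16, 0, 0]
    - [0, 0, 0.08, 0, 0]
    - [0, 0, 0, 0, 0]

```text
time_s: 3.4
position: [0.6092, -0.1884, 0.0937]
eef_rot: [-3.141, -0.001, 3.048]
wrist_force: [-0.1, 0.2, 0.1]
finger_gap: 0.0004
gripper_force: 0.1
```

jog_arm:
  rows:
    - [0, 0, 0.1, 0, 0]
    - [0, 0, 0.08, 0, 0]
    - [0, 0, 0, 0, 0]
    - [0, 0, 0, 0, 0]

```text
time_s: 3.8
position: [0.6093, -0.1887, 0.0853]
eef_rot: [-3.141, -0.001, 3.047]
wrist_force: [-0.5, -0.6, -0.2]
finger_gap: 0.0002
gripper_force: 0.0
```

Run:
```python
from h import *
from bench import manip
cv2.imwrite("pics/p4.png",cv2.resize(manip.get_image("scene")["frame"][170:310,230:400],(680,560),interpolation=2))
```

```text
(no output)
```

View pics/p4.png

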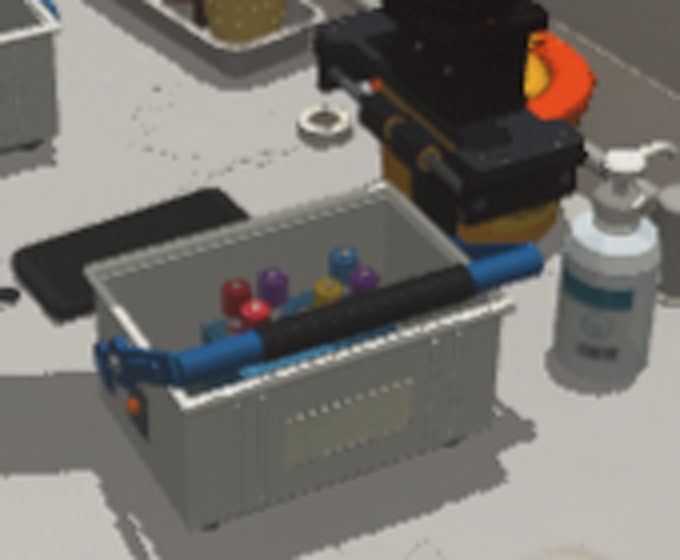

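Pressing the tail worked: the bar has risen over the rim, with sleeve ends at (262,335) and (470,292), and the carrier is level. Next I estimate the handle angle.

Run:
```python
from h import *
m=np.array([(295.3,253.6),(347.3,243)])
f=lambda a:(proj("scene",W([(x,92*np.cos(a[0]),92+92*np.sin(a[0])) for x in(65,-65)]))-m).ravel()
s=least_squares(f,[.4]);print(s.x,s.fun, W([0,92*np.cos(s.x[0]),92+92*np.sin(s.x[0])]))
```

```text
[0.56809282] [-1.43995504  3.12448931 -0.50488534 -2.76871044] [[ 0.48141966 -0.29154801  0.14149834]]
```

Scaled: -0.04 m is -0.8, -0.03 m is -0.6.

jog_arm:
  rows:
    - [0, 0, -0.8, 0, 0]
    - [0, 0, -0.8, 0, 0]
    - [0, 0, -0.8, 0, 0.03]
    - [0.6, -0.6, 0, 0, 0.06]
    - [0.6, -0.6, 0, 0, 0.06]
    - [0.6, -0.6, 0, 0, 0.06]
    - [0.54, -0.52, 0, 0, 0.06]
    - [0, 0, 0, 0, 0.06]
    - [0, 0, 0, 0, 0.06]
    - [0, 0, 0, 0, 0.06]

```text
time_s: 4.85
position: [0.4831, -0.292, 0.2055]
eef_rot: [3.141, 0.0, 3.049]
wrist_force: [0.8, 0.4, 0.8]
finger_gap: 0.0553
gripper_force: 0.0
```

Run:
```python
from h import *
from bench import manip
o=manip.get_obs()
p=(o["position"][:2]-q[:2]);s,k=np.sin(q[2]),np.cos(q[2]);print("carrier",k*p[0]+s*p[1],-s*p[0]+k*p[1])
cv2.imwrite("pics/p5.png",cv2.resize(manip.get_image("scene")["frame"][150:310,230:400],(638,600),interpolation=2))
```

```text
carrier -0.001768298573937059 0.07784841542580721
```

View pics/p5.png

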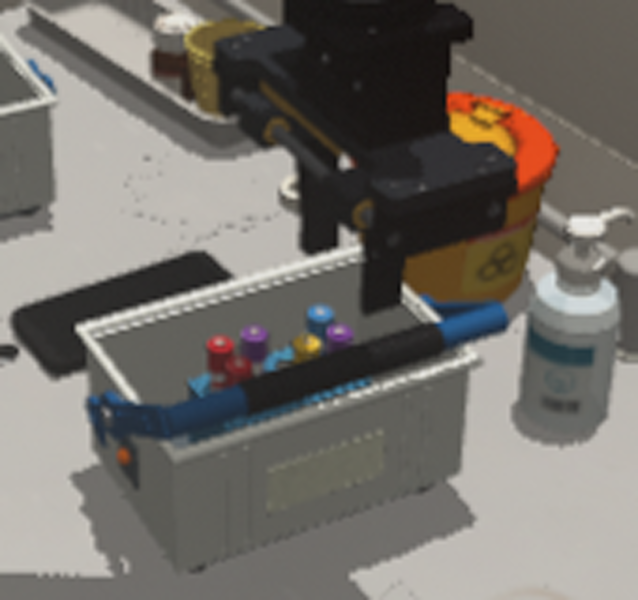

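Scaled: 0.03 m is 0.6, 0.015 m is 0.3.

jog_arm:
  rows:
    - [0, 0, 0.6, 0, 0.06]
    - [0, 0, 0.6, 0, 0.06]
    - [0, 0, 0.3, 0, 0.06]
    - [0, 0, 0.22, 0, 0.06]
    - [0, 0, 0, 0, 0.06]
    - [0, 0, 0, 0, 0.06]

```text
time_s: 5.5
position: [0.4828, -0.2933, 0.1204]
eef_rot: [-3.141, 0.001, 3.048]
wrist_force: [0.5, -0.3, -0.1]
finger_gap: 0.06
gripper_force: 0.0
```

jog_arm:
  rows:
    - [0, 0, 0, 0, 0.03]
    - [0, 0, 0, 0, 0.025]
    - [0, 0, 0, 0, 0.025]
    - [0, 0, 0, 0, 0.025]
    - [0, 0, 0, 0, 0.025]

```text
time_s: 6.0
position: [0.4823, -0.293, 0.1197]
eef_rot: [3.142, 0.0, 3.048]
wrist_force: [0.5, 0.5, 1.4]
finger_gap: 0.0291
gripper_force: 0.0
```

Scaled: 0.0078 m is 0.156, -0.0075 m is -0.15.

jog_arm:
  rows:
    - [0, 0.108, -0.15, 0, 0.025]
    - [0, 0.122, -0.138, 0, 0.025]
    - [0, 0.134, -0.126, 0, 0.025]
    - [0, 0.146, -0.112, 0, 0.025]
    - [0, 0.156, -0.096, 0, 0.025]
    - [0, 0, 0, 0, 0.025]

```text
time_s: 6.6
position: [0.4863, -0.2591, 0.152]
eef_rot: [3.141, 0.002, 3.049]
wrist_force: [0.4, -1.1, 1.0]
finger_gap: 0.0251
gripper_force: 0.6
```

jog_arm:
  rows:
    - [0, 0.166, -0.08, 0, 0.025]
    - [0, 0.172, -0.064, 0, 0.025]
    - [0, 0, 0, 0, 0.025]

```text
time_s: 6.9
position: [0.4874, -0.2411, 0.158]
eef_rot: [3.14, -0.0, 3.05]
wrist_force: [0.9, 0.5, 0.3]
finger_gap: 0.0249
gripper_force: 0.0
```

Run:
```python
from h import *
from bench import manip
cv2.imwrite("pics/p6.png",cv2.resize(manip.get_image("scene")["frame"][150:310,230:400],(638,600),interpolation=2))
```

```text
(no output)
```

View pics/p6.png

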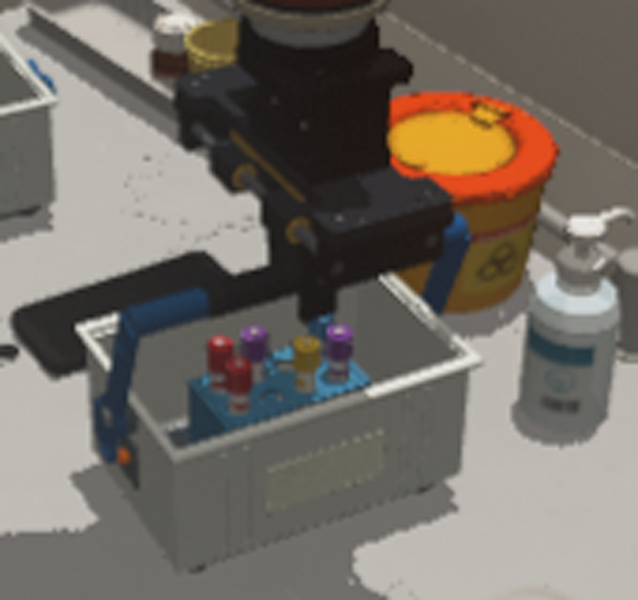

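The bar follows in the cage at φ≈1.27, just at the buttons, and the carrier hasn't moved. I'll push it over and home.

Scaled: 0.006 m is 0.12, 0.005 m is 0.1.

jog_arm:
  rows:
    - [0, 0.12, -0.034, 0, 0.025]
    - [0, 0.12, -0.028, 0, 0.025]
    - [0, 0.12, -0.016, 0, 0.025]
    - [0, 0.12, -0.006, 0, 0.025]
    - [0, 0.1, 0, 0, 0.025]
    - [0, 0, 0, 0, 0.025]
    - [0, 0, 0, 0, 0.025]

```text
time_s: 7.65
position: [0.4897, -0.2139, 0.162]
eef_rot: [3.141, -0.0, 3.048]
wrist_force: [-0.4, -0.9, 0.8]
finger_gap: 0.0254
gripper_force: 0.0
```

Scaled: 0.003 m is 0.06.

jog_arm:
  rows:
    - [0, 0.06, 0, 0, 0.025]
    - [0, 0, 0, 0, 0.025]
    - [0, 0, 0, 0, 0.025]

```text
time_s: 7.95
position: [0.4899, -0.2112, 0.162]
eef_rot: [-3.142, -0.0, 3.048]
wrist_force: [-0.9, -0.1, 0.8]
finger_gap: 0.0253
gripper_force: 0.0
```

jog_arm:
  rows:
    - [0, -0.06, 0, 0, 0.06]
    - [0, 0, 0, 0, 0.06]
    - [0, 0, 0, 0, 0.06]
    - [0, 0, 0, 0, 0.06]
    - [0, 0, 0, 0, 0.06]
    - [0, 0, 0, 0, 0.06]
    - [0, 0, -0.6, 0, 0.06]
    - [0, 0, -0.8, 0, 0.06]
    - [0, 0, -0.8, 0, 0.06]
    - [0, 1, 0, 0, 0.06]
    - [0, 1, 0, 0, 0.06]
    - [0, 1, 0, 0, 0.06]
    - [0, 1, 0, 0, 0.06]
    - [0, 0, 0, 0, 0.06]
    - [0, 0, 0, 0, 0.06]
    - [0, 0, 0, 0, 0.06]

```text
time_s: 9.55
position: [0.5084, -0.0163, 0.2721]
eef_rot: [-3.141, 0.0, 3.046]
wrist_force: [0.3, -0.1, 0.8]
finger_gap: 0.06
gripper_force: 0.0
```

Run:
```python
from h import *
from bench import manip
a=manip.get_image("scene")["frame"][130:310,150:400];b=manip.get_image("top")["frame"][180:330,140:440]
cv2.imwrite("pics/p7.png",np.vstack([cv2.resize(a,(500,360)),cv2.resize(b,(500,235))]))
```

```text
(no output)
```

View pics/p7.png

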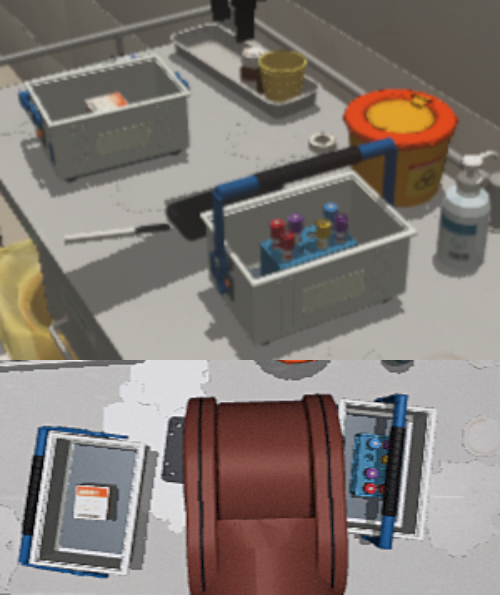

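The tube carrier's handle now stands up (sleeve from (258,178) to (360,153) in the scene panel), and the other handle is still folded. I'll check numerically that it's fully home.

Run:
```python
from h import *
from bench import manip
obs={}
for n,(u0,u1,v0,v1) in dict(top=(365,392,215,285),scene=(278,332,200,228)).items():
    g=manip.get_image(n)["frame"][v0:v1,u0:u1].max(2)
    k,l,st,c=cv2.connectedComponentsWithStats((g<60).astype(np.uint8));i=1+st[1:,4].argmax()
    obs[n]=c[i]+[u0,v0];print(n,st[i],obs[n].round(2))
for ph in(1.25,1.4,1.48,1.5708):
    P0=W([(x,92*np.cos(ph),92+92*np.sin(ph)) for x in(-65,0,65)])
    for n in obs: 
        r=proj(n,P0);d=(r[2]-r[0])/np.linalg.norm(r[2]-r[0]);e=obs[n]-r[1];print(ph,n,"offset perp px %.2f along %.2f"%(d[0]*e[1]-d[1]*e[0],d@e))
# rim corner drift: template shift of carriers between start and now
a=cv2.imread("pics/scene0.png");b=manip.get_image("scene")["frame"]
for nm,(u0,u1,v0,v1) in dict(A_front=(280,360,275,300),B=(165,245,185,215),bottle=(370,395,220,262)).items():
    t=a[v0:v1,u0:u1];r=cv2.matchTemplate(b[v0-8:v1+8,u0-8:u1+8],t,5);print(nm,cv2.minMaxLoc(r)[1::2],"(8,8 = no shift)")
```

```text
top [  1   7  17  58 496] [375.13 251.45]
scene [  0   3  54  25 463] [302.95 214.15]
1.25 top offset perp px 12.80 along 1.46
1.25 scene offset perp px 9.88 along 4.97
1.4 top offset perp px 7.30 along 1.53
1.4 scene offset perp px 4.92 along 3.40
1.48 top offset perp px 4.19 along 1.57
1.48 scene offset perp px 2.57 along 2.44
1.5708 top offset perp px 0.55 along 1.62
1.5708 scene offset perp px 0.18 along 1.27
A_front (0.7037042379379272, (8, 14)) (8,8 = no shift)
B (0.999566376209259, (8, 8)) (8,8 = no shift)
bottle (0.9998435974121094, (8, 8)) (8,8 = no shift)
```

```bash
python3 -c "
from bench import manip
print(manip.finish_job())"
```

```text
the job is handed in; nothing more can be done
None
```

I handed the job in with the tube carrier's handle upright (both cameras put it at its end stop) and the other handle still folded; the arm was clear of everything, and neither the other carrier nor the pump bottle had moved.

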